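Pop open two touch-latch condiment boxes on a sushi counter

TASK

Open two condiment boxes for service, first the one with the red lid, then the one with the white lid: with the fingertips, press the lid down lightly (a brass dot marks where its push-to-open catch sits) until the catch lets go, then move away so the lid springs up ajar. Leave the black-lidded box shut, and do not lift, shift or knock over any box or anything else on the counter.

Things in the scene. Friction and masses are not known exactly. Their poses are not given: they have to be found in the camera images.
- box_red: black lacquer box with the red lid, loose on the counter, 0.9 kg, 120 mm deep (x) by 110 mm wide (y), rim 75 mm high. Origin: centre of its underside; its own -x is its front, which faces roughly to the robot (turned by up to 0.3 rad), its +x side carries the lid's hinge.
- red_dot (a point): centre of the brass dot (14 mm across) on top of the red lid, the spot to press; it moves with the lid. The lid panel is 105 mm (x) by 94 mm (y), 12 mm thick, and is set inside the rim with its flat top 7 mm above the rim, 82 mm above the counter when shut. The dot is midway across, 20 mm behind the lid's front edge and 85 mm in front of the hinge line. From the box's origin the dot is at (-33, 0, 82) mm while shut.
- lid_red (a joint): hinge angle of the red lid, rad: 0 shut and caught, negative when pressed in (firm stop at -0.06, where the dot is 5 mm lower), positive open. Pressing the dot straight down takes about 4 N; once it is about 3 mm lower (-0.033) the push-to-open catch lets go, and as the finger goes away a spring raises the lid, which follows the finger up and stops by itself ajar at 0.40, the dot then about 32 mm higher. Once released, the catch does not hold again.
- box_white: black lacquer box with the white lid, loose on the counter, 0.9 kg, 120 mm deep (x) by 110 mm wide (y), rim 75 mm high. Origin: centre of its underside; its own -x is its front, which faces roughly to the robot (turned by up to 0.3 rad), its +x side carries the lid's hinge.
- white_dot (a point): centre of the brass dot (14 mm across) on top of the white lid, the spot to press; it moves with the lid. The lid panel is 105 mm (x) by 94 mm (y), 12 mm thick, and is set inside the rim with its flat top 7 mm above the rim, 82 mm above the counter when shut. The dot is midway across, 20 mm behind the lid's front edge and 85 mm in front of the hinge line. From the box's origin the dot is at (-33, 0, 82) mm while shut.
- lid_white (a joint): hinge angle of the white lid, rad: 0 shut and caught, negative when pressed in (firm stop at -0.06, where the dot is 5 mm lower), positive open. Pressing the dot straight down takes about 4 N; once it is about 3 mm lower (-0.033) the push-to-open catch lets go, and as the finger goes away a spring raises the lid, which follows the finger up and stops by itself ajar at 0.40, the dot then about 32 mm higher. Once released, the catch does not hold again.
- box_black: black lacquer box with the black lid, loose on the counter, 0.9 kg, 120 mm deep (x) by 110 mm wide (y), rim 75 mm high. Origin: centre of its underside; its own -x is its front, which faces roughly to the robot (turned by up to 0.3 rad), its +x side carries the lid's hinge.
- black_dot (a point): centre of the brass dot (14 mm across) on top of the black lid, the spot to press; it moves with the lid. The lid panel is 105 mm (x) by 94 mm (y), 12 mm thick, and is set inside the rim with its flat top 7 mm above the rim, 82 mm above the counter when shut. The dot is midway across, 20 mm behind the lid's front edge and 85 mm in front of the hinge line. From the box's origin the dot is at (-33, 0, 82) mm while shut.
- lid_black (a joint): hinge angle of the black lid, rad: 0 shut and caught, negative when pressed in (firm stop at -0.06, where the dot is 5 mm lower), positive open. Pressing the dot straight down takes about 4 N; once it is about 3 mm lower (-0.033) the push-to-open catch lets go, and as the finger goes away a spring raises the lid, which follows the finger up and stops by itself ajar at 0.40, the dot then about 32 mm higher. Once released, the catch does not hold again.
- teacup: white ceramic teacup, 74 mm across, 90 mm tall; a bystander. Origin at the centre of its underside.
- dish: small blue ceramic dish, 96 mm across, 40 mm tall; a bystander. Origin at the centre of its underside.
- soy: dark soy bottle with a red cap, 56 mm across, 150 mm tall; a bystander. Origin at the centre of its underside.
- bowl: brown earthenware bowl, 120 mm across, 65 mm tall; a bystander. Origin at the centre of its underside.
- spatula: spatula lying flat, dark wooden handle and steel blade, 280 mm long; a bystander. Origin at the middle of its length, underside.
- rest: blue ceramic chopstick rest, 22 x 60 x 14 mm; a bystander. Origin at the centre of its underside.

How it is judged (in metres and radians):
On the way, in this order (a step that is already met when the one before it is completed fails the run):
1. the red lid has sprung ajar while the white lid is still shut (value of joint lid_red above 0.33 rad and value of joint lid_white below 0.03 rad), for 0.1 s.
2. then the white lid has sprung ajar as well (value of joint each of lid_red, lid_white above 0.33 rad), for 0.1 s.
At the end, for the whole second after the job is handed in: The red and the white lid stand ajar on their springs (hinge above 0.33 rad, at rest), the black lid is shut (below 0.03 rad), every box stands upright within 20 mm of where it was and every bystander within 25 mm (all of step 2 and velocity of joint each of lid_red, lid_white below 0.1 rad/s and value of joint lid_black below 0.03 rad and distance of each of box_red, box_white, box_black from where it was at the start of the episode below 0.02 m and angle between each of box_red, box_white, box_black's own z axis and vertical below 0.1 rad and distance of each of teacup, dish, soy, bowl, spatula, rest from where it was at the start of the episode below 0.025 m); the robot touches nothing.
It fails at once if a box was pushed with the arm or the body of the gripper instead of the fingers (contact force between the arm and box_red above 3 N or contact force between the arm and box_white above 3 N or contact force between the arm and box_black above 3 N).
It fails at once if the black lid's catch was released (value of joint lid_black above 0.1 rad).
It fails at once if a box was lifted, tipped or shifted (distance of any of box_red, box_white, box_black from where it was at the start of the episode above 0.02 m or height (world z) of any of box_red, box_white, box_black above 0.01 m or angle between any of box_red, box_white, box_black's own z axis and vertical above 0.15 rad).
It fails at once if a bystander was lifted, knocked over or shifted by more than 25 mm (distance of any of teacup, dish, soy, bowl, spatula, rest from where it was at the start of the episode above 0.025 m).
It fails at once if a box was pressed with more than 40 N (contact force between the fingers and box_red above 40 N or contact force between the fingers and box_white above 40 N or contact force between the fingers and box_black above 40 N).
It also fails if it takes over 45 s, if anything falls off the work surface, if the arm or the gripper's body presses on something with over 40 N, if the wrist force passes 120 N, or if a joint passes its speed limit or range.

ROBOT

A 6-joint arm with a two-finger parallel gripper is mounted at the origin on the work surface. World frame = base frame: x ahead of the robot, y to its left, z up, the work surface at z = 0. Lengths are in mm, angles in rad, forces in N, time in s.
With the tool pointing down it reaches from about 225 to 875 mm from the base axis. Payload 3.4 kg.
Tool frame: the origin (TCP) lies between the finger pads; the fingertips stand 19 mm ahead of it and the grasp point (between the pads) is the TCP; z points along the fingers, y is the line along which they close (so a half turn about z gives the same grasp; the last joint's range is limited). The gripper opens to 85 mm and grips with 20 to 120 N. Pads are 22 mm wide; open, the fingers measure 114 mm over their backs; the gripper's body (76 mm by 85 mm) begins 54 mm behind the grasp point. The pads swing forward as they close: fully open they stand 13 mm farther back than shut.
Start: joints at [-1.45, 0.276, 1.505, -0, 1.361, -0.121], TCP at [137.681, -558.305, 250.328] pointing down, gripper open.
Joint ranges: [-2.89, 2.89], [-0.75, 2.08], [0.22, 2.7], [-1.18, 4.32], [0.11, 2.71], [-2.7, 2.7]. Speed limits (rad/s): [2.57, 2.57, 3.14, 3.14, 3.14, 3.14].

INTERFACE

Orientations are given as a unit quaternion [x, y, z, w].
In Python, from plant import status, viewer, workorder gives the robot as it stands.
- The arm moves only by the tool apply_moves, never from a script. Its argument "moves" is a list of rows, each a list of 3 entries, a list of its own where there are three numbers: the shift along the tool's x, y, z as a fraction of full scale, then the turn, a rotation vector about the tool's x, y, z as a fraction of full scale, then the finger opening in mm, from 0 to 85.4. A call has 1 to 12 rows; each row shifts and turns the commanded pose from where the row before left it, along the tool's axes as they then stand; what a row does not reach is not made up. Full scale, the value 1, is 500 mm for a shift and 90 degrees for a turn. A row lasts 1/10 s, in which the tool goes at most 50 mm and 8.59 degrees, less where a joint would pass 70% of its speed; a pose out of reach is approached as far as the arm can. A call with a number of a shift or a turn outside -1 to 1 is refused whole. A call with a gripper value outside its range is refused whole. The fingers move at their own pace and stop on an object; the grip force is fixed at half the most. Time passes only in rows, so rows that do not move let the fingers close. It gives the time, the measured TCP pose, the force and the opening at its end, in the units of the state.
- status.read_state(): the state, without advancing time (a new reading comes with each control period).
- viewer.snapshot(name): name is "side" or "top" or "wrist"; returns a dict with "color" (420x560x3 uint8, red, green, blue), "mtx" (3x3 intrinsics, pixels), "R" (3x3) and "t" (3): a world point X has camera coordinates R X + t. Camera axes: x right, y down, z forward; pixel columns grow to the right and rows downward; lengths in mm; the calibration is good to about 2 mm. A picture is of the moment at which its call begins. There is no depth.
- workorder.finish_job(): hands the job in, once; it reports no verdict.
The state is a dict: "t": time; "qpos": joint angles; "joint_velocities": joint speeds; "joint_torque": joint torques, N m; "position": TCP position; "tcp_rot": TCP orientation; "contact_force": force on the tool from outside, world axes, zero at the start; "wrist_torque": the same for the moment, N m; "gripper_width": opening from 0.0 (shut) to 1.0 (fully open).
Only numpy, scipy, OpenCV 4.12 (cv2) and the standard library are available. Lean on these libraries where they do the work, as an engineer would, in place of code of your own. Each camera call takes 0.05 s, during which the arm holds its last target. There are 200 camera calls.

## Working session

There is one attempt and no reset: what is moved stays moved. The work goes in short steps, Python scripts to look and compute and a tool call to move; the robot and the scene stay as the last step left them, time stands still between calls to the robot, and variables do not carry over. Pictures are saved under pics/ and viewed, on a budget of 10 in all, crops included, one or two more only if the job needs it, and the job is handed in when it is done.

Besides the shell and the picture viewer there is one more tool, called after "Call:" in YAML: its name, and indented under it one key for each argument. apply_moves: Moves the arm, as the interface text tells. Shift numbers are shares of 500 mm and turn numbers shares of 90 degrees, none past 1 either way. Its arguments: {"type":"object","properties":{"moves":{"type":"array","items":{"type":"array"}}},"required":["moves"]}

```bash
mkdir -p pics; python3 - <<'E'
from plant import status, viewer
import cv2,numpy as np
print(status.read_state())
for n in("top","side"):
    s=viewer.snapshot(n); cv2.imwrite(f"pics/{n}0.png",s["color"][...,::-1]); np.savez(f"{n}0.npz",**s); print(n,s["mtx"],s["R"],s["t"])
E
```

```text
{'t': 0.0, 'qpos': array([-1.45002776e+00,  2.76613017e-01,  1.50615730e+00,  4.23214968e-05,
        1.36072261e+00, -1.20974185e-01]), 'joint_velocities': array([-0.0007311 , -0.00045917,  0.00080934, -0.00037025, -0.00066958,
       -0.00105134]), 'joint_torque': array([ 2.57245410e-04, -4.16772759e+01, -2.45804769e+01, -1.97227191e-04,
        1.09880735e-02,  7.87151293e-06]), 'position': array([ 137.61344251, -557.76462235,  249.41979265]), 'tcp_rot': array([ 9.92704031e-01,  1.20572817e-01,  2.07890207e-05, -9.50136239e-04]), 'contact_force': array([ 0.74460223, -0.3217518 ,  0.58275699]), 'wrist_torque': array([-0.06434024, -0.04250708, -0.00692497]), 'gripper_width': 0.9986454293038667}
top [[443.11952863   0.         282.95806244]
 [  0.         443.11952863 210.98781731]
 [  0.           0.           1.        ]] [[-0.01300788 -0.99981802 -0.01395404]
 [-0.98259108  0.01536774 -0.18514481]
 [ 0.18532556  0.01130277 -0.98261217]] [  12.67814117  566.06669241 1166.91598776]
side [[388.98962347   0.         276.86547887]
 [  0.         388.98962347 204.89006002]
 [  0.           0.           1.        ]] [[-0.79079338 -0.61192655  0.01384686]
 [-0.4782977   0.60367194 -0.63781776]
 [ 0.38193866 -0.51100498 -0.77006284]] [442.30591785 312.48943756 902.95104206]
```

View pics/top0.png

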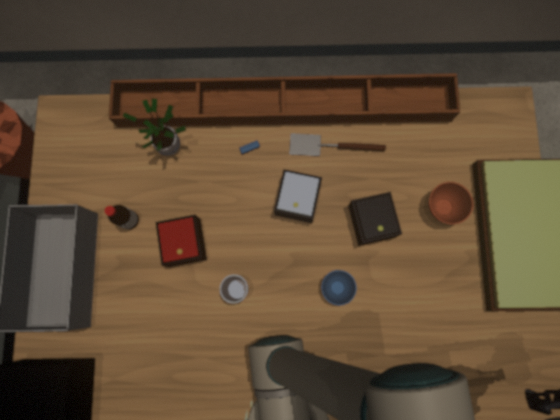

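View pics/side0.png

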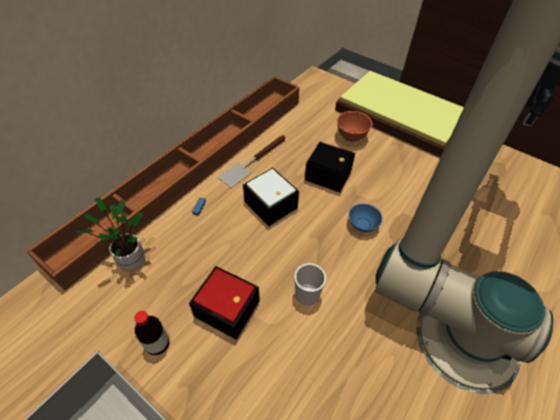

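The top view shows the red lid at (180,240) with its dot near (179,252), the white lid at (299,195) with its dot near (296,205), and the black lid at (375,218) with its dot near (380,228). The side view shows the same dots near (236,299), (278,193) and (341,160). Next I'll locate the dots in both views.

```bash
cat > h.py <<'E'
import numpy as np,cv2
def dot(s,c,r=8):
    im=s["color"]; x,y=c; p=cv2.cvtColor(im[y-r:y+r+1,x-r:x+r+1],cv2.COLOR_RGB2HSV).astype(int)
    m=(p[...,0]>12)&(p[...,0]<35)&(p[...,1]>80)&(p[...,2]>110)
    m=m.astype(np.uint8); n,l,st,ce=cv2.connectedComponentsWithStats(m)
    if n<2: return None,0
    k=1+np.argmax(st[1:,4]); return ce[k]+[x-r,y-r],st[k,4]
def ray(s,uv):
    R=s["R"]; d=R.T@np.linalg.solve(s["mtx"],[*uv,1]); return -R.T@s["t"],d
def plane(s,uv,z):
    o,d=ray(s,uv); return o+d*(z-o[2])/d[2]
def two(a,ua,b,ub):
    o1,d1=ray(a,ua);o2,d2=ray(b,ub)
    k=np.linalg.lstsq(np.c_[d1,-d2],o2-o1,rcond=None)[0]
    p,q=o1+k[0]*d1,o2+k[1]*d2; return (p+q)/2,np.linalg.norm(p-q)
E
python3 - <<'E'
from h import *
np.set_printoptions(precision=1,suppress=True)
t=np.load("top0.npz");s=np.load("side0.npz")
for n,a,b in(("red",(179,252),(236,299)),("white",(296,205),(278,193)),("black",(380,228),(341,160))):
    ua,na=dot(t,a);ub,nb=dot(s,b); print(n,ua,na,ub,nb)
    print(plane(t,ua,82),plane(s,ub,82),*two(t,ua,s,ub))
def lid(t,m,c):
    cs,_=cv2.findContours(m.astype(np.uint8),cv2.RETR_EXTERNAL,cv2.CHAIN_APPROX_NONE)
    k=[x for x in cs if cv2.pointPolygonTest(x,c,False)>=0][0]
    q=np.float32([plane(t,p,82)[:2] for p in k[:,0]]); print(cv2.minAreaRect(q))
h=cv2.cvtColor(t["color"],cv2.COLOR_RGB2HSV).astype(int)
lid(t,((h[...,0]<8)|(h[...,0]>172))&(h[...,1]>150)&(h[...,2]>90),(180,235))
lid(t,(h[...,1]<60)&(h[...,2]>110),(300,190))
print("cup",plane(t,(234,288),90),"soy",plane(t,(112,211),150))
E
```

```text
red [179. 251.] 21 [236.2 299.1] 34
[457.1 281.1  82. ] [458.1 281.4  82. ] [457.6 281.3  82.3] 1.005110174681799
white [295.1 204.3] 9 [277.7 192.8] 12
[578.4 -28.7  82. ] [579.3 -27.6  82. ] [579.2 -28.5  81. ] 1.2515412790708818
black [380.2 227.8] 11 [341.3 159.3] 15
[ 511.1 -253.7   82. ] [ 511.6 -251.8   82. ] [ 512.  -253.9   80. ] 1.1576164404598028
((488.7110900878906, 285.6845703125), (101.57313537597656, 90.2625732421875), 10.23177433013916)
((609.302978515625, -36.6331787109375), (91.57057189941406, 102.94998168945312), 77.07183837890625)
cup [358.5 133.4  90. ] soy [554.7 438.4 150. ]
```

Both views agree on the dots to within about 2 mm: red (457.6, 281.3), white (579, -28.5), both at z≈82. The lid sizes and the cup and soy positions also look plausible. I'm shutting the fingers and travelling at the current height to above red.

Call:
apply_moves:
  moves:
    - [[0.05,-0.074,0],[0,0,0],0]
    - [[0.05,-0.074,0],[0,0,0],0]
    - [[0.05,-0.074,0],[0,0,0],0]
    - [[0.05,-0.074,0],[0,0,0],0]
    - [[0.05,-0.074,0],[0,0,0],0]
    - [[0.05,-0.074,0],[0,0,0],0]
    - [[0.05,-0.074,0],[0,0,0],0]
    - [[0.05,-0.074,0],[0,0,0],0]
    - [[0.05,-0.074,0],[0,0,0],0]
    - [[0.05,-0.074,0],[0,0,0],0]

```text
t: 1.1
position: [291.8, -137.4, 250.2]
tcp_rot: [0.993, 0.12, 0.0, 0.0]
contact_force: [1.2, -0.6, 0.0]
gripper_width: 0.002
```

Call:
apply_moves:
  moves:
    - [[0.05,-0.074,0],[0,0,0],0]
    - [[0.05,-0.074,0],[0,0,0],0]
    - [[0.05,-0.074,0],[0,0,0],0]
    - [[0.05,-0.074,0],[0,0,0],0]
    - [[0.05,-0.074,0],[0,0,0],0]
    - [[0.05,-0.074,0],[0,0,0],0]
    - [[0.05,-0.074,0],[0,0,0],0]
    - [[0.05,-0.074,0],[0,0,0],0]
    - [[0.05,-0.074,0],[0,0,0],0]
    - [[0.02,-0.02,0],[0,0,0],0]
    - [[0,0,0],[0,0,0],0]
    - [[0,0,0],[0,0,0],0]

```text
t: 2.3
position: [437.0, 249.0, 249.7]
tcp_rot: [0.993, 0.121, -0.001, 0.001]
contact_force: [-1.1, 0.3, -0.8]
gripper_width: 0.003
```

Call:
apply_moves:
  moves:
    - [[0.055,-0.053,0],[0,0,0],0]
    - [[0,0,0.06],[0,0,0],0]
    - [[0,0,0.06],[0,0,0],0]
    - [[0,0,0.06],[0,0,0],0]
    - [[0,0,0.04],[0,0,0],0]
    - [[0,0,0.03],[0,0,0],0]
    - [[0,0,0],[0,0,0],0]
    - [[0,0,0],[0,0,0],0]
    - [[0,0,0],[0,0,0],0]

```text
t: 3.2
position: [458.8, 281.9, 126.6]
tcp_rot: [0.993, 0.12, 0.001, -0.0]
contact_force: [0.3, -0.2, -0.3]
gripper_width: -0.001
```

```bash
python3 - <<'E'
from plant import status, viewer
import cv2,numpy as np
print([status.read_state()[k].round(2) for k in("position","contact_force")])
a=viewer.snapshot("side")["color"][...,::-1][200:360,150:340]; b=viewer.snapshot("wrist")["color"][...,::-1]
a=cv2.resize(a,None,fx=2,fy=2); b=cv2.resize(b,(420,320)); cv2.imwrite("pics/red1.png",np.hstack([a,b]))
E
```

```text
[array([458.85, 281.91, 126.59]), array([ 0.3 , -0.24, -0.34])]
```

View pics/red1.png

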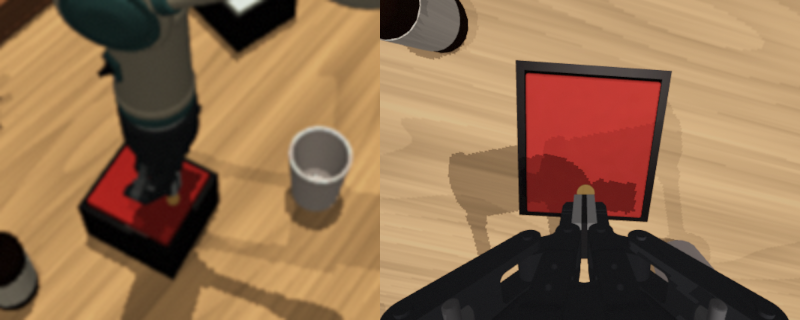

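The fingertips hang over the red dot: the wrist panel shows it just ahead of the tips at (585,190), partly behind them. The tips are about 25 mm above the lid, so I'll lower them to near contact and then go down in small steps.

Call:
apply_moves:
  moves:
    - [[0,0,0.02],[0,0,0],0]
    - [[0,0,0.02],[0,0,0],0]
    - [[0,0,0.004],[0,0,0],0]
    - [[0,0,0],[0,0,0],0]
    - [[0,0,0],[0,0,0],0]

```text
t: 3.8
position: [458.2, 282.5, 103.0]
tcp_rot: [0.993, 0.121, -0.0, 0.0]
contact_force: [-0.4, 0.3, -0.6]
gripper_width: 0.003
```

Call:
apply_moves:
  moves:
    - [[0,0,0.003],[0,0,0],0]
    - [[0,0,0.002],[0,0,0],0]
    - [[0,0,0],[0,0,0],0]
    - [[0,0,0],[0,0,0],0]

```text
t: 4.2
position: [458.4, 282.5, 101.1]
tcp_rot: [0.993, 0.121, 0.0, -0.0]
contact_force: [-0.1, -0.2, 2.8]
gripper_width: 0.007
```

Call:
apply_moves:
  moves:
    - [[0,0,0.002],[0,0,0],0]
    - [[0,0,0.002],[0,0,0],0]
    - [[0,0,0],[0,0,0],0]
    - [[0,0,0],[0,0,0],0]

```text
t: 4.6
position: [458.1, 282.5, 98.9]
tcp_rot: [0.993, 0.121, 0.0, -0.0]
contact_force: [-0.5, 0.6, 4.1]
gripper_width: 0.0
```

Contact is at TCP z≈101.5, as expected, with 4 N. I'll press about 2 mm further.

Call:
apply_moves:
  moves:
    - [[0,0,0.002],[0,0,0],0]
    - [[0,0,0.002],[0,0,0],0]
    - [[0,0,0],[0,0,0],0]
    - [[0,0,0],[0,0,0],0]

```text
t: 5.0
position: [457.9, 282.4, 96.6]
tcp_rot: [0.993, 0.121, -0.0, 0.0]
contact_force: [-1.5, 0.1, 4.3]
gripper_width: -0.0
```

Call:
apply_moves:
  moves:
    - [[0,0,-0.01],[0,0,0],0]
    - [[0,0,-0.02],[0,0,0],0]
    - [[0,0,-0.03],[0,0,0],0]
    - [[0,0,-0.04],[0,0,0],0]
    - [[0,0,-0.06],[0,0,0],0]
    - [[0,0,-0.06],[0,0,0],0]
    - [[0,0,-0.06],[0,0,0],0]
    - [[0,0,0],[0,0,0],0]
    - [[0,0,0],[0,0,0],0]

```text
t: 5.9
position: [458.4, 282.3, 237.6]
tcp_rot: [0.993, 0.121, 0.001, -0.0]
contact_force: [-0.2, 0.3, -0.6]
gripper_width: 0.002
```

```bash
python3 - <<'E'
from plant import status, viewer
import cv2,numpy as np
print([status.read_state()[k].round(2) for k in("position","contact_force")])
a=viewer.snapshot("side")["color"][...,::-1][200:360,150:340]; b=viewer.snapshot("wrist")["color"][...,::-1]
a=cv2.resize(a,None,fx=2,fy=2); b=cv2.resize(b,(420,320)); cv2.imwrite("pics/red2.png",np.hstack([a,b]))
E
```

```text
[array([458.4 , 282.29, 237.57]), array([-0.17,  0.28, -0.58])]
```

View pics/red2.png

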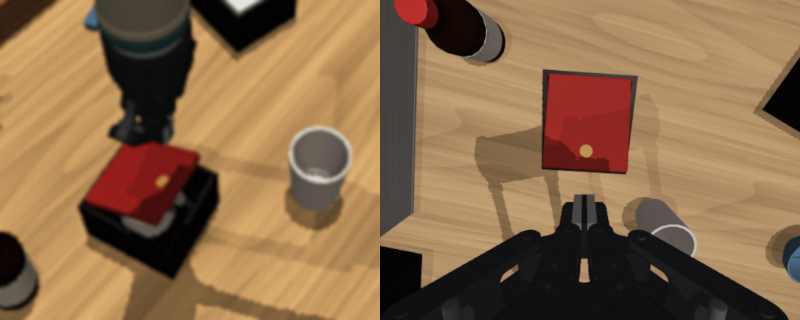

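The red lid stands ajar: the interior shows in the side view, and the dot has risen clear of the fingers. Next I'll move over to white.

Call:
apply_moves:
  moves:
    - [[0.011,0.082,0],[0,0,0],0]
    - [[0.011,0.082,0],[0,0,0],0]
    - [[0.011,0.082,0],[0,0,0],0]
    - [[0.011,0.082,0],[0,0,0],0]
    - [[0.011,0.082,0],[0,0,0],0]
    - [[0.011,0.082,0],[0,0,0],0]
    - [[0.011,0.082,0],[0,0,0],0]
    - [[0.011,0.082,0],[0,0,0],0]
    - [[0,0,0],[0,0,0],0]
    - [[0,0,0],[0,0,0],0]
    - [[0,0,0],[0,0,0],0]

```text
t: 7.1
position: [578.6, -24.6, 235.8]
tcp_rot: [0.993, 0.121, -0.001, -0.001]
contact_force: [0.6, 0.4, 0.6]
gripper_width: -0.004
```

Call:
apply_moves:
  moves:
    - [[0,0.008,0.04],[0,0,0],0]
    - [[0,0,0.06],[0,0,0],0]
    - [[0,0,0.06],[0,0,0],0]
    - [[0,0,0.04],[0,0,0],0]
    - [[0,0,0.02],[0,0,0],0]
    - [[0,0,0],[0,0,0],0]
    - [[0,0,0],[0,0,0],0]
    - [[0,0,0],[0,0,0],0]

```text
t: 7.9
position: [581.3, -29.3, 128.2]
tcp_rot: [0.993, 0.121, 0.001, 0.0]
contact_force: [-0.8, 0.5, 0.3]
gripper_width: 0.002
```

```bash
python3 - <<'E'
from plant import status, viewer
import cv2,numpy as np
print([status.read_state()[k].round(2) for k in("position","contact_force")])
a=viewer.snapshot("side")["color"][...,::-1][120:280,180:370]; b=viewer.snapshot("wrist")["color"][...,::-1]
a=cv2.resize(a,None,fx=2,fy=2); b=cv2.resize(b,(420,320)); cv2.imwrite("pics/wh1.png",np.hstack([a,b]))
E
```

```text
[array([581.33, -29.26, 128.18]), array([-0.79,  0.54,  0.25])]
```

View pics/wh1.png

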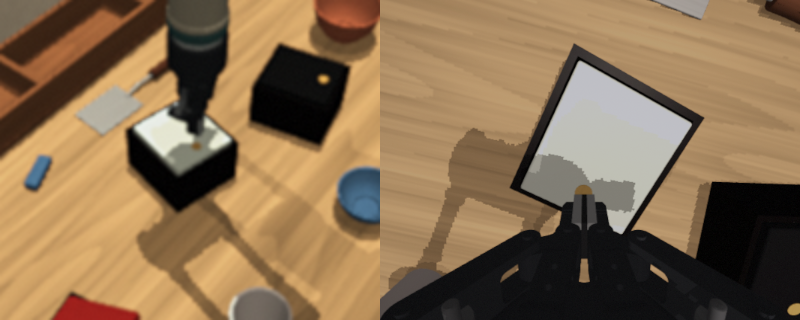

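The tips hang over the white dot, seen at (584,190) in the wrist panel, with the same geometry as for red, and the black box is clear. I'm shifting 2 mm back and descending.

Call:
apply_moves:
  moves:
    - [[-0.004,0,0.02],[0,0,0],0]
    - [[0,0,0.02],[0,0,0],0]
    - [[0,0,0.006],[0,0,0],0]
    - [[0,0,0],[0,0,0],0]
    - [[0,0,0],[0,0,0],0]

```text
t: 8.5
position: [578.5, -29.9, 103.5]
tcp_rot: [0.993, 0.121, -0.0, -0.0]
contact_force: [-0.1, -0.6, 0.5]
gripper_width: 0.001
```

Call:
apply_moves:
  moves:
    - [[0,0,0.003],[0,0,0],0]
    - [[0,0,0.002],[0,0,0],0]
    - [[0,0,0],[0,0,0],0]
    - [[0,0,0],[0,0,0],0]

```text
t: 8.9
position: [578.5, -29.9, 101.4]
tcp_rot: [0.993, 0.121, 0.0, 0.0]
contact_force: [-1.1, 0.4, -0.0]
gripper_width: -0.001
```

Call:
apply_moves:
  moves:
    - [[0,0,0.002],[0,0,0],0]
    - [[0,0,0.002],[0,0,0],0]
    - [[0,0,0],[0,0,0],0]
    - [[0,0,0],[0,0,0],0]

```text
t: 9.3
position: [578.4, -29.9, 99.6]
tcp_rot: [0.993, 0.121, 0.0, 0.0]
contact_force: [-1.4, -0.4, 4.7]
gripper_width: 0.0
```

Call:
apply_moves:
  moves:
    - [[0,0,0.002],[0,0,0],0]
    - [[0,0,0.003],[0,0,0],0]
    - [[0,0,0],[0,0,0],0]
    - [[0,0,0],[0,0,0],0]

```text
t: 9.7
position: [578.2, -29.8, 96.7]
tcp_rot: [0.993, 0.121, -0.0, -0.0]
contact_force: [-0.8, 0.3, 4.1]
gripper_width: -0.002
```

The tip is about 4.5 mm below contact, as it was for red. I'll retract.

Call:
apply_moves:
  moves:
    - [[0,0,-0.01],[0,0,0],0]
    - [[0,0,-0.02],[0,0,0],0]
    - [[0,0,-0.03],[0,0,0],0]
    - [[0,0,-0.04],[0,0,0],0]
    - [[0,0,-0.06],[0,0,0],0]
    - [[0,0,-0.06],[0,0,0],0]
    - [[0,0,-0.06],[0,0,0],0]
    - [[0,0,0],[0,0,0],0]
    - [[0,0,0],[0,0,0],0]
    - [[0,0,0],[0,0,0],0]

```text
t: 10.7
position: [577.7, -29.8, 235.8]
tcp_rot: [0.993, 0.121, -0.001, -0.0]
contact_force: [0.4, -0.4, 0.0]
gripper_width: -0.0
```

```bash
python3 - <<'E'
from plant import status, viewer
from h import *
np.set_printoptions(precision=1,suppress=True)
print([status.read_state()[k].round(2) for k in("t","position","contact_force") if k!="t"])
s=viewer.snapshot("side"); cv2.imwrite("pics/end.png",s["color"][...,::-1])
t0=np.load("side0.npz")
ub,nb=dot(s,(341,160)); print("black dot",plane(s,ub,82),nb)
w=viewer.snapshot("wrist")
h=cv2.cvtColor(w["color"],cv2.COLOR_RGB2HSV); cv2.imwrite("pics/endw.png",w["color"][...,::-1])
E
```

```text
[array([577.7, -29.8, 235.8]), array([ 0.4, -0.4,  0. ])]
black dot [ 512.2 -251.8   82. ] 16
```

View pics/end.png

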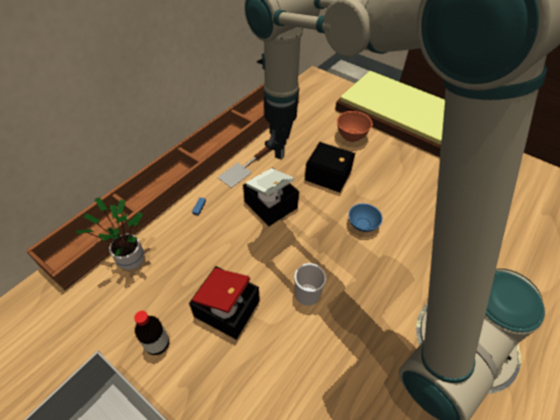

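The end picture shows red (225,290) and white (270,183) both ajar. Black (330,165) is shut with its dot unmoved, and the bystanders are where they were. The gripper is clear of everything, so I'm handing in.

```bash
python3 -c "from plant import workorder; print(workorder.finish_job())"
```

```text
the job is handed in; nothing more can be done
None
```

I opened the red lid and then the white lid by pressing each brass dot with the shut fingertips, then moving straight up and away. The job is handed in, but the hand-in gave no verdict.

- **Presses:** each went about 4.5–5 mm down at roughly 4–5 N, well under the 40 N limit. The last move ended at 10.7 s of the 45 s allowed.
- **Last side picture:** the red and white lids stand ajar and the black lid is shut, with its dot within about 1 mm of where it started. The boxes and bystanders look unmoved by eye, and I took no final measurements of their positions or of the lid angles.
- **Gripper:** it was about 140 mm above the lids' press height, reading about zero contact force.

No check failed or disagreed.

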